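# Raise the press head one notch and push the sample tray in

### The arm

A 6-joint arm with a two-finger parallel gripper is mounted at the origin on the work surface. World frame = base frame: x ahead of the robot, y to its left, z up, the work surface at z = 0. Lengths are in mm, angles in rad, forces in N, time in s.
With the tool pointing down it reaches from about 325 to 750 mm from the base axis. Payload 7.6 kg.
Tool frame: the origin (TCP) lies on the centre line of the jaws, within the pads' length; the fingertips stand 8 mm ahead of it and the grasp point (between the pads) lies 11 mm behind it; z points along the fingers, y is the line along which they close (so a half turn about z gives the same grasp; the last joint's range is limited). The gripper opens to 85 mm and grips with 20 to 120 N. Pads are 22 mm wide; open, the fingers measure 114 mm over their backs; the gripper's body (76 mm by 85 mm) begins 54 mm behind the grasp point. The pads swing forward as they close: fully open they stand 13 mm farther back than shut.
Start: joints at [-0.07, 0.052, 1.401, -0, 1.689, -0.07], TCP at [525.019, 0.022, 239.323] pointing down, gripper open.
Joint ranges: [-2.9, 2.9], [-0.91, 2.17], [0.12, 2.37], [-1.06, 4.2], [0.26, 2.73], [-2.93, 2.93]. Speed limits (rad/s): [2.57, 2.57, 3.01, 3.14, 3.14, 3.14].

### API

Orientations are given as a unit quaternion [x, y, z, w].
In Python, from bench import manip gives the robot as it stands. The module is installed in compiled form; this text tells all that it offers.
- The arm moves only by the shell command python3 -m inch 'ROWS' [FORCE]. ROWS is JSON, one flat list of numbers, 7 for each row, row after row: the shift along the world's x, y, z scaled (see below), then the turn, a rotation vector about the world's x, y, z scaled (see below), then the gripper's target within -1 to 1 (fully open at 1, half-way at 0, shut at -1). In form: [tx, ty, tz, wx, wy, wz, jaw, tx, ty, tz, wx, wy, wz, jaw, ...]. A call has 1 to 8 rows; each row is the pose to reach, as a shift and turn from the pose commanded when the call began; what a row does not reach only later rows make up. The controller multiplies each number of a shift by 0.2 m and each number of a turn by pi/2 rad. A row lasts 1/12 s, in which the tool goes at most 41.7 mm and 7.16 degrees, less where a joint would pass 70% of its speed; a pose out of reach is approached as far as the arm can. A call with a number of a shift or a turn outside -1 to 1 is refused whole. A call with a gripper value outside its range is refused whole. The fingers move at their own pace and stop on an object; FORCE is the grip in N (left out, the last holds). Time passes only in rows, so rows that repeat a pose let the fingers close. It gives the time, the measured TCP pose, the force, the opening and the grip force at its end, in the units of the state.
- manip.state(): the state, without advancing time (a new reading comes with each control period).
- manip.grab_frame(name): name is "scene" or "side" or "wrist"; returns the picture (400x640x3 uint8, blue, green, red); there is no depth.
- manip.camera_params(name): a dict with "fov_y" (degrees; the focal length in pixels is half the picture's height over the tangent of half this angle, whatever the lens; pixels are square), "cx", "cy" (the principal point, pixels), "rvec" (rotation vector, rad) and "tvec" (3), from world to camera coordinates, as OpenCV has them; the wrist camera has in their place "tool_from_camera" (4x4, takes a point from camera to tool coordinates, whose origin is the TCP and whose axes are the flange's). Camera axes: x right, y down, z forward; pixel columns grow to the right and rows downward; lengths in mm; the calibration is good to about 2 mm. A picture is of the moment at which its call begins: read the wrist's pose just before it. camera_params takes no time and is no camera call.
- manip.job_done(): hands the job in; it is judged then, once.
Trained networks look in the newest picture that a camera, given by its name, has taken for a name from the list of things; names that differ only in an ending like _2 or _b are one class to them, and where a whole thing is asked for, a point or a joint stands for the part that bears it (a point fixed in the world has none). Each returns a list of dicts, best first, with "p" (0 to 1); they miss things now and then, are a little off and sometimes report something else, mostly with a low value. They report only what shows in the picture. A call takes as long as a camera call.
- manip.spot_in(camera, thing): "at" ([x, y, z] in mm, in world coordinates, good to about 4 mm: the middle of the surface that is visible of it).
The state is a dict: "time": time; "joints": joint angles; "qvel": joint speeds; "tau": joint torques, N m; "tcp_pos": TCP position; "ee_rot": TCP orientation; "ft_force": force on the tool from outside, world axes, zero at the start; "torque": the same for the moment, N m; "gripper_width": finger opening in mm; "grasp_force": force on a finger pad.
Only numpy, scipy, OpenCV 4.12 (cv2) and the standard library are available. Lean on these libraries where they do the work, as an engineer would, in place of code of your own. Each camera call takes 0.05 s, during which the arm holds its last target. There are 200 camera calls.

### The job

Lift the head of the small bench press by its black paddle until the pawl catches the next notch up - one notch, no more - and let go of it. Then push the tray with the sample cell in under the head until it is fully home against its stop. Leave the other things on the bench where they are.

Things in the scene. Friction and masses are not known exactly. Their poses are not given: they have to be found in the camera images.
- press: Green fixed bench press, sizes in mm. Origin on the table under its base; -x is its open front (roughly towards the robot), z up. Base plate x -175 to 105, 230 wide, 20 thick. Two columns 25 square at x 60, y +-75. A crown block (x -50 to 90, y +-90, z 300 to 335) overhangs the paddle. Four notches, 30 apart in height, on the outer side of the +y column. All joint parts below follow these axes.
- height (a joint): Height of the aluminium sliding head, m: 0 = pawl on the lowest notch (the start), 0.030 the next notch, 0.060 and 0.090 those above. About 0.6 kg, friction 1 N. The pawl has snapped in by 5 mm above a notch's rest height (0.035); let go, the head then sinks to 0.030 and hangs there. Once caught it cannot be lowered.
- head: Sliding head; its origin is the grip point in its black lifting paddle: an upright plate in the press's xz plane, 16 thick (y), 30 high (z), origin at mid height and thickness; it reaches 24 to the front (-x) and 37 behind, where it joins the head. Axes as the press. Origin 155 above the table when height = 0. The crown above forces the tool to lean 25 to 50 degrees, fingers down and to press +x.
- pawl (a joint): Angle of the small brass spring pawl at the head's +y end, rad: about 0 = fully in a notch, about 0.2 when riding over a tooth.
- tray (a joint): Travel of the sample tray along press +x, m: 0 = fully out, 0.100 = home at a hard stop, its cell under the head's foot. Friction 2 N, stays where left. The brass cell fixed on it (radius 26, top 82 above the table, axis 61 behind the tab's front face) strikes the foot (radius 16 at press x = 0, lower end at 68 + joint height) unless the head has been raised.
- tray_tab (a point): Middle of the front (-x) face of the tray's upright aluminium tab, axes as the press, 55 above the table. Tab 12 thick in x, 40 wide in y, top 27 above this point; in front of it only the base plate, 35 below this point. With the tray home the face is at press x = -61, below the paddle (front end at x -86, lower edge 170 above the table once raised), so the tool must lean as for the paddle.
- cutter_ring: Loose steel ring 42 across, 20 high, standing on the press's base plate. Origin under its centre.
- filter_stone: Loose reddish disc 42 across, 12 high, on the press's base plate. Origin under its centre.
- tare_tin: Loose aluminium tin 60 across, 55 high, beside the press. Origin under its centre.
- sample_jar: Loose glass jar 64 across, 85 high, beside the press. Origin under its centre.
- load_weight: Loose dark steel weight 80 across, 34 high, beside the press. Origin under its centre.
- spatula: Loose spatula 200 long lying on the table beside the press. Origin under its middle.
- wood_block: Loose wooden block 60 x 45 x 40, beside the press. Origin under its centre.

How it is judged (in metres and radians):
On the way, in this order (a step that is already met when the one before it is completed fails the run):
1. the head hangs by its pawl in the next notch, let go, the tray still out (value of joint height between 0.026 and 0.034 m and value of joint pawl below 0.06 rad and contact force between head and the fingers below 0.3 N and value of joint tray below 0.05 m), for 0.2 s.
2. the tray is home under the head (value of joint tray above 0.095 m), for 0.2 s.
At the end, for the whole second after the job is handed in: The head rests with its pawl in the next notch (joint 0.030 within 4 mm, pawl angle under 0.06 rad), the tray is within 5 mm of its stop (value of joint height between 0.026 and 0.034 m and value of joint pawl below 0.06 rad and value of joint tray above 0.095 m); the robot touches nothing.
It fails at once if the tray is pushed in under the head before the head has been raised (value of joint tray above 0.05 m and value of joint height below 0.024 m).
It fails at once if the head is raised more than one notch (value of joint height above 0.064 m).
It fails at once if another thing on the bench is moved by more than 25 mm or tipped (distance of any of cutter_ring, filter_stone, tare_tin, sample_jar, load_weight, spatula, wood_block from where it was at the start of the episode above 0.025 m or angle between any of sample_jar, tare_tin's own z axis and vertical above 0.5 rad).
It also fails if it takes over 45 s, if anything falls off the work surface, if the arm or the gripper's body presses on something with over 40 N, if the wrist force passes 120 N, or if a joint passes its speed limit or range.

## Working session

There is one attempt and no reset: what is moved stays moved. The work goes in short steps, Python scripts to look and compute and a shell command to move; the robot and the scene stay as the last step left them, time stands still between calls to the robot, and variables do not carry over. Pictures are saved under pics/ and viewed, at most 10 in all, crops included, and the job is handed in when it is done.

```bash
mkdir -p pics
cat > h.py <<'E'
import numpy as np, cv2
from bench import manip
def cam(n):
    p=manip.camera_params(n); f=200/np.tan(np.radians(p["fov_y"])/2)
    K=np.array([[f,0,p["cx"]],[0,f,p["cy"]],[0,0,1.]])
    return K,np.array(p["rvec"],float),np.array(p["tvec"],float),p
def proj(n,P):
    K,r,t,_=cam(n); return cv2.projectPoints(np.array(P,float).reshape(-1,1,3),r,t,K,None)[0][:,0]
E
python3 - <<'E'
from h import *
for n in ["scene","side"]:
    cv2.imwrite(f"pics/{n}0.png",manip.grab_frame(n)); print(n,manip.camera_params(n))
    for th in ["press","head","tray_tab","cutter_ring","filter_stone"]:
        print(th,[(np.round(d["at"]),round(d["p"],2)) for d in manip.spot_in(n,th)][:2])
s=manip.state();print(s["time"],s["tcp_pos"],s["ee_rot"])
E
```

```text
scene {'fov_y': 43.09495539097326, 'cx': 324.0040655345109, 'cy': 206.37897760822844, 'rvec': array([ 0.76312552,  2.39648891, -1.32211725]), 'tvec': array([ 474.53645964,  -86.23411189, 1474.5270358 ])}
press [(array([ 669., -129.,  131.]), 0.89)]
head [(array([ 650., -154.,  166.]), 0.57)]
tray_tab [(array([ 580., -139.,   40.]), 0.62), (array([ 646., -150.,  172.]), 0.16)]
cutter_ring [(array([559., -66.,  27.]), 0.66)]
filter_stone [(array([ 494., -230.,   29.]), 0.5)]
side {'fov_y': 51.18812582120747, 'cx': 316.1547763697009, 'cy': 205.5217037705464, 'rvec': array([ 2.07822029, -0.38204218,  0.22746767]), 'tvec': array([-549.31517141,  220.14941547,  905.49331778])}
press [(array([ 628., -206.,   83.]), 0.77)]
head [(array([ 640., -184.,  171.]), 0.21)]
tray_tab [(array([ 556., -178.,   43.]), 0.92), (array([518.,  37.,  44.]), 0.47)]
cutter_ring [(array([562., -67.,  33.]), 0.78)]
filter_stone [(array([ 492., -239.,   33.]), 0.88), (array([ 641., -187.,  170.]), 0.2)]
0.6 [5.25016164e+02 3.41900826e-02 2.39312853e+02] [7.07089721e-01 7.07123840e-01 2.98532280e-05 2.22999941e-05]
```

View pics/scene0.png

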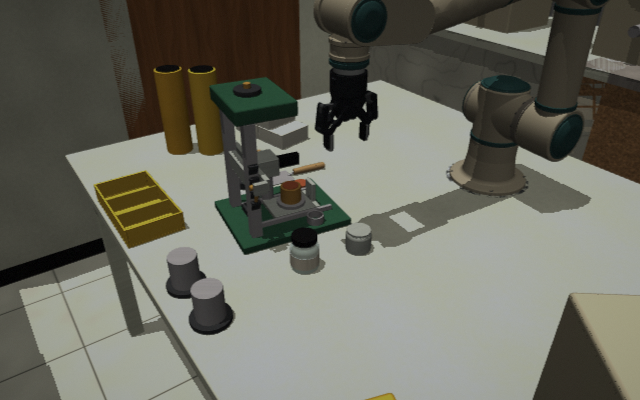

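View pics/side0.png

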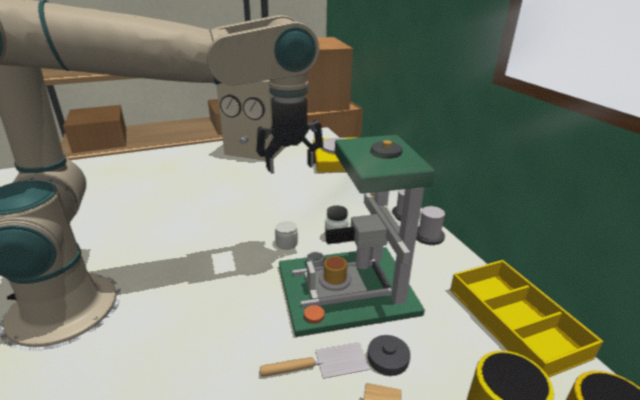

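The scene view shows the press base around px (283,210) and the black paddle near (287,160). In the side view the base is around (350,290), the paddle near (340,235) and the tab near (311,275). I'll enlarge both to pick corners.

Run:
```python
import cv2
a=cv2.imread("pics/scene0.png")[70:255,200:360]; b=cv2.imread("pics/side0.png")[130:335,270:435]
cv2.imwrite("pics/c1.png",cv2.resize(a,None,fx=3.2,fy=3.2,interpolation=cv2.INTER_CUBIC)[:600])
cv2.imwrite("pics/c2.png",cv2.resize(b,None,fx=2.9,fy=2.9,interpolation=cv2.INTER_CUBIC)[:600])
```

```text
(no output)
```

View pics/c1.png

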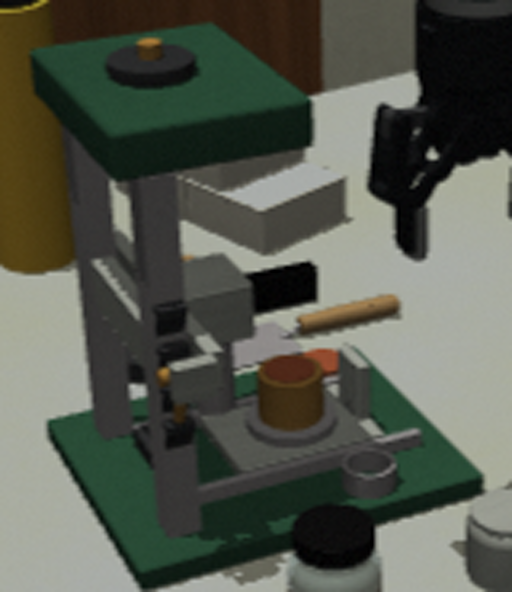

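View pics/c2.png

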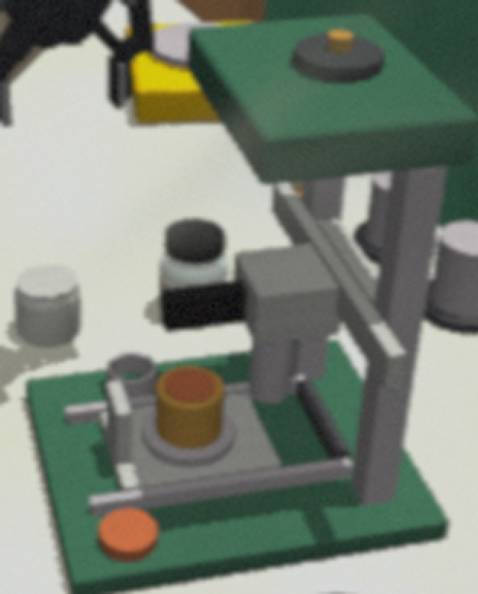

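The crops show clear corners on the base and crown. Base: c1 (50,428), (143,570), (481,477); c2 (28,382), (70,578), (445,522). Crown top: c1 (33,55), (110,140), (311,103), (208,25); c2 (190,28), (262,140), (477,122), (375,17). I'll fit the pose to these.

```bash
cat >> h.py <<'E'
def w(p,X):  # press mm -> world
    X=np.atleast_2d(np.array(X,float)); c,s=np.cos(p[2]),np.sin(p[2])
    return np.c_[p[0]+c*X[:,0]-s*X[:,1],p[1]+s*X[:,0]+c*X[:,1],X[:,2]]
E
python3 - <<'E'
from h import *
from scipy.optimize import least_squares
M=[(-175,115,20),(105,115,20),(105,-115,20),(-175,-115,20),(-50,90,335),(90,90,335),(90,-90,335),(-50,-90,335)]
c1={2:(50,428),1:(143,570),0:(481,477),6:(33,55),5:(110,140),4:(311,103),7:(208,25)}
c2={0:(28,382),3:(70,578),2:(445,522),4:(190,28),7:(262,140),6:(477,122),5:(375,17)}
O=[("scene",[M[i] for i in c1],np.array(list(c1.values()))/3.2+[200,70]),("side",[M[i] for i in c2],np.array(list(c2.values()))/2.9+[270,130])]
f=lambda p,O=O:np.concatenate([(proj(n,w(p,m))-u).ravel() for n,m,u in O])
for o in (O,O[:1],O[1:]):
    r=least_squares(lambda p:f(p,o),[640,-150,0],x_scale=[10,10,.1],loss="soft_l1"); print(r.x,np.round(r.fun.reshape(-1,2) if 0 else f(r.x,o).reshape(-1,2),1).tolist())
    if o is O: p=r.x
np.save("p.npy",p)
for nm,X in dict(paddle=(-62,0,155),padtop=(-86,0,170),padbot=(-86,0,140),tab=(-161,0,55),tabtop=(-161,0,82)).items():
    W=w(p,X);print(nm,W.round(1),((proj("scene",W)-[200,70])*3.2).round(),((proj("side",W)-[270,130])*2.9).round())
s=manip.state();print(s["time"])
E
```

```text
[ 6.33227210e+02 -1.71001307e+02 -1.62580737e-01] [[-1.3, -3.2], [-2.2, 0.4], [1.1, -0.3], [-1.9, -2.7], [-1.5, -2.2], [0.8, -1.5], [2.1, -1.7], [-0.9, -2.3], [-0.5, 0.7], [1.8, -0.1], [-0.9, -1.4], [-0.3, -1.6], [1.8, -2.1], [-0.8, -2.2]]
[ 6.37508665e+02 -1.63907212e+02 -1.33458554e-01] [[-2.6, -0.7], [-0.5, 2.9], [1.7, 0.2], [-3.1, -1.0], [-0.1, -0.4], [1.8, -0.5], [0.8, -0.6]]
[ 6.32361105e+02 -1.74135608e+02 -1.69787602e-01] [[-0.6, -1.8], [-1.0, 1.5], [2.1, 1.3], [-0.4, -0.9], [-0.4, -0.8], [2.3, -1.1], [0.1, -1.5]]
paddle [[ 572. -161.  155.]] [[285. 286.]] [[194. 305.]]
padtop [[ 548.4 -157.1  170. ]] [[314. 262.]] [[162. 291.]]
padbot [[ 548.4 -157.1  140. ]] [[315. 298.]] [[161. 325.]]
tab [[ 474.4 -144.9   55. ]] [[402. 373.]] [[ 62. 429.]]
tabtop [[ 474.4 -144.9   82. ]] [[403. 344.]] [[ 61. 401.]]
0.6
```

```bash
cat >> h.py <<'E'
from scipy.spatial.transform import Rotation as R
def target(yaw,lean,sgn=1):
    l=np.radians(lean); z=np.array([np.sin(l)*np.cos(yaw),np.sin(l)*np.sin(yaw),-np.cos(l)])
    y=sgn*np.array([-np.sin(yaw),np.cos(yaw),0]); return R.from_matrix(np.c_[np.cross(y,z),y,z])
def delta(pos,T):
    s=manip.state(); return (np.array(pos)-s["tcp_pos"])/200,(T*R.from_quat(s["ee_rot"]).inv()).as_rotvec()/(np.pi/2)
E
python3 - <<'E'
from h import *
p=np.load("p.npy");print(np.round(manip.camera_params("wrist")["tool_from_camera"],2).tolist(),manip.camera_params("wrist")["fov_y"])
for s in (1,-1):
    T=target(p[2],35,s); z=T.as_matrix()[:,2]; g=w(p,(-62,0,155))[0]
    print(s,T.as_matrix()[:,0].round(2),[a.round(3) for a in delta(g+(11-110)*z,T)])
E
```

```text
[[0.0, -0.96, -0.26, 66.9], [1.0, 0.0, -0.0, -0.67], [0.0, -0.26, 0.96, -133.73], [0.0, 0.0, 0.0, 1.0]] 62.10615415574181
1 [-0.81  0.13 -0.57] [array([-0.045, -0.759, -0.016]), array([-0.322, -0.273,  0.866])]
-1 [ 0.81 -0.13  0.57] [array([-0.045, -0.759, -0.016]), array([ 0.285, -0.336, -1.065])]
```

```bash
python3 -m inch '[-0.045,-0.3,0.1,-0.322,-0.273,0.866,1,-0.045,-0.5,0,-0.322,-0.273,0.866,1,-0.045,-0.759,-0.016,-0.322,-0.273,0.866,1,-0.045,-0.759,-0.016,-0.322,-0.273,0.866,1,-0.045,-0.759,-0.016,-0.322,-0.273,0.866,1,-0.045,-0.759,-0.016,-0.322,-0.273,0.866,1,-0.045,-0.759,-0.016,-0.322,-0.273,0.866,1,-0.045,-0.759,-0.016,-0.322,-0.273,0.866,1]' 40
python3 - <<'E'
from h import *
p=np.load("p.npy");T=target(p[2],35,1); z=T.as_matrix()[:,2]; g=w(p,(-62,0,155))[0]
print([a.round(3) for a in delta(g+(11-110)*z,T)])
E
```

```text
time: 1.27
tcp_pos: [516.0, -151.9, 236.3]
ee_rot: [0.313, 0.926, -0.018, 0.211]
ft_force: [0.4, 0.4, 0.3]
gripper_width: 85.2
grasp_force: 0.0
[array([ 0.   ,  0.   , -0.001]), array([-0.107, -0.091,  0.291])]
```

```bash
python3 -m inch '[0,0,0,-0.107,-0.091,0.291,1,0,0,0,-0.107,-0.091,0.291,1,0,0,0,-0.107,-0.091,0.291,1,0,0,0,-0.107,-0.091,0.291,1,0,0,0,-0.107,-0.091,0.291,1,0,0,0,-0.107,-0.091,0.291,1]'
cat >> h.py <<'E'
def wristcam():
    s=manip.state(); P=manip.camera_params("wrist"); f=200/np.tan(np.radians(P["fov_y"])/2)
    A=np.eye(4);A[:3,:3]=R.from_quat(s["ee_rot"]).as_matrix();A[:3,3]=s["tcp_pos"]
    return np.array([[f,0,P["cx"]],[0,f,P["cy"]],[0,0,1]]),np.linalg.inv(A@np.array(P["tool_from_camera"]))
def wproj(X,kc=None):
    K,C=kc or wristcam(); X=np.atleast_2d(X); q=(C[:3,:3]@X.T+C[:3,3:]); u=K@q; return (u[:2]/u[2]).T
E
python3 - <<'E'
from h import *
p=np.load("p.npy");kc=wristcam(); im=manip.grab_frame("wrist"); 
for th in ["head","tray_tab"]: print(th,[(np.round(d["at"]),round(d["p"],2)) for d in manip.spot_in("wrist",th)][:2])
for nm,X in dict(pad=[(x,y,z) for x in(-86,-62) for y in (-8,8) for z in(170,140)],tab=[(-161,y,82) for y in(-20,20)]+[(-121,y,82) for y in(-20,20)],base=[(-175,y,20) for y in(-115,115)]).items():
    print(nm,wproj(w(p,X),kc).round().tolist())
print(manip.state()["tcp_pos"]);cv2.imwrite("pics/w1.png",im)
E
```

```text
time: 1.77
tcp_pos: [515.6, -152.2, 236.0]
ee_rot: [0.083, 0.951, -0.024, 0.298]
ft_force: [0.2, 0.2, -0.5]
gripper_width: 85.4
grasp_force: 0.0
head [(array([ 649., -165.,  171.]), 0.75), (array([ 523., -443.,   34.]), 0.54)]
tray_tab [(array([ 547., -158.,   42.]), 0.73), (array([ 652., -162.,  170.]), 0.18)]
pad [[308.0, 203.0], [309.0, 171.0], [332.0, 203.0], [331.0, 170.0], [309.0, 225.0], [310.0, 193.0], [332.0, 225.0], [331.0, 193.0]]
tab [[288.0, 24.0], [350.0, 24.0], [292.0, 81.0], [346.0, 81.0]]
base [[161.0, -30.0], [475.0, -34.0]]
[ 516.3101652  -151.72884734  236.53358501]
```

View pics/w1.png

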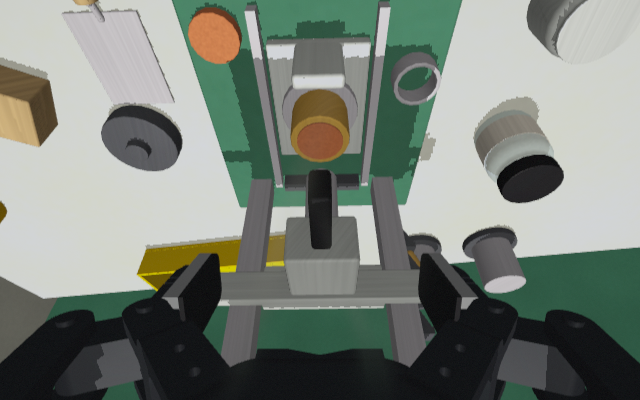

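The wrist view shows the paddle at columns 308–332, with its front lower edge at row 170. That matches the fit within a pixel or two. The tab's top is at rows 75–88, so the tray is at about 0.036. Now I'll approach the paddle.

```bash
python3 -m inch '[0.08,-0.013,-0.12,0,0,0,1,0.16,-0.026,-0.24,0,0,0,1,0.23,-0.038,-0.35,0,0,0,1,0.27,-0.044,-0.42,0,0,0,1,0.292,-0.048,-0.45,0,0,0,1,0.292,-0.048,-0.45,0,0,0,1,0.292,-0.048,-0.45,0,0,0,1]' 40
python3 - <<'E'
from h import *
cv2.imwrite("pics/w2.png",manip.grab_frame("wrist"))
E
```

```text
time: 2.5
tcp_pos: [574.7, -161.2, 146.7]
ee_rot: [0.08, 0.951, -0.024, 0.298]
ft_force: [0.0, 0.5, -0.6]
gripper_width: 85.5
grasp_force: 0.0
```

View pics/w2.png

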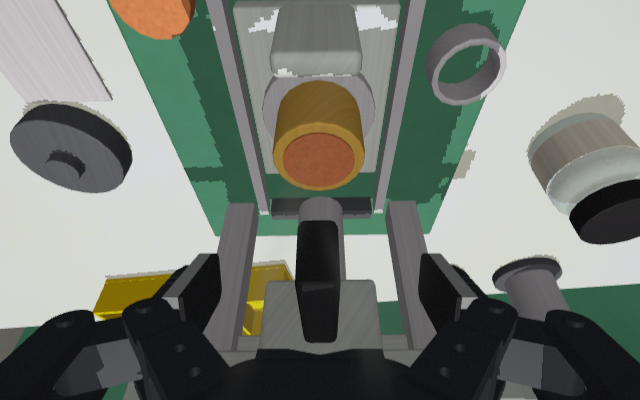

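The paddle is at columns 297–340, centred between the pads (about 200 and 440). I'll close the gripper.

```bash
python3 -m inch '[0,0,0,0,0,0,-1,0,0,0,0,0,0,-1,0,0,0,0,0,0,-1,0,0,0,0,0,0,-1,0,0,0,0,0,0,-1,0,0,0,0,0,0,-1,0,0,0,0,0,0,-1,0,0,0,0,0,0,-1]' 50
```

```text
time: 3.22
tcp_pos: [574.3, -161.7, 146.4]
ee_rot: [0.08, 0.951, -0.024, 0.298]
ft_force: [-4.6, -3.4, 2.6]
gripper_width: 15.4
grasp_force: 49.9
```

```bash
python3 -m inch '[0,0,0.03,0,0,0,-1,0,0,0.07,0,0,0,-1,0,0,0.11,0,0,0,-1,0,0,0.15,0,0,0,-1,0,0,0.18,0,0,0,-1,0,0,0.205,0,0,0,-1,0,0,0.205,0,0,0,-1,0,0,0.205,0,0,0,-1]'
```

```text
time: 3.88
tcp_pos: [574.2, -161.7, 186.1]
ee_rot: [0.08, 0.951, -0.024, 0.298]
ft_force: [4.8, -5.0, -6.9]
gripper_width: 15.6
grasp_force: 51.6
```

```bash
python3 -m inch '[0,0,-0.02,0,0,0,-1,0,0,-0.035,0,0,0,-1,0,0,-0.035,0,0,0,-1,0,0,-0.035,0,0,0,1,0,0,-0.035,0,0,0,1,0,0,-0.035,0,0,0,1,0,0,-0.035,0,0,0,1,0,0,-0.035,0,0,0,1]'
python3 - <<'E'
from h import *
cv2.imwrite("pics/w3.png",manip.grab_frame("wrist"))
a=manip.grab_frame("scene")[120:255,200:360];cv2.imwrite("pics/c3.png",cv2.resize(a,None,fx=4,fy=4,interpolation=cv2.INTER_CUBIC))
print(manip.state()["gripper_width"],manip.state()["ft_force"])
E
```

```text
time: 4.55
tcp_pos: [574.5, -161.3, 180.4]
ee_rot: [0.08, 0.951, -0.024, 0.298]
ft_force: [0.4, 0.3, 0.2]
gripper_width: 74.9
grasp_force: 0.0
85.44087141156807 [-1.15392195 -0.17911964 -0.0506402 ]
```

View pics/c3.png

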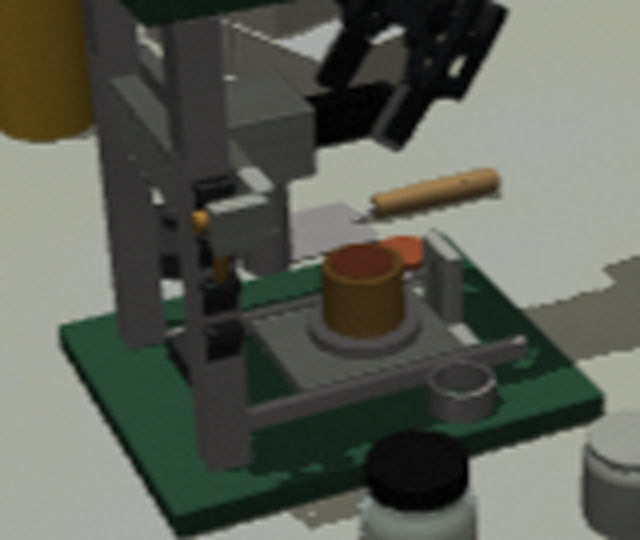

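The pawl pivot is at crop (200,220), about 12 px higher than before, which agrees with one notch. The head stays up with the jaws open. I'll retreat and check with the side camera.

```bash
python3 -m inch '[-0.06,0.01,0.09,0,0,0,1,-0.16,0.026,0.23,0,0,0,1,-0.26,0.04,0.37,0,0,0,1,-0.31,0.05,0.45,0,0,0,1,-0.31,0.05,0.45,0,0,0,1,-0.31,0.05,0.45,0,0,0,1]'
python3 - <<'E'
from h import *
p=np.load("p.npy")
a=manip.grab_frame("side")[130:335,270:435];cv2.imwrite("pics/c4.png",cv2.resize(a,None,fx=2.9,fy=2.9,interpolation=cv2.INTER_CUBIC)[:600])
for hh in (0,30,60): print(hh,((proj("side",w(p,[(-86,0,170+hh),(-86,0,140+hh)]))-[270,130])*2.9).round().tolist())
for x in(-130,-120,-110): print(x,((proj("side",w(p,[(x,-20,82),(x,20,82)]))-[270,130])*2.9).round().tolist())
for x in (-135,-125): # start of push, TCP: tip 8 ahead, z tip 62
    T=target(p[2],45,1); z=T.as_matrix()[:,2]; tip=w(p,(x-25,0,60))[0]
    print([a.round(3) for a in delta(tip-8*z,T)],tip-8*z)
E
```

```text
time: 5.15
tcp_pos: [512.6, -151.5, 271.3]
ee_rot: [0.08, 0.95, -0.024, 0.299]
ft_force: [-0.1, -0.2, 0.6]
gripper_width: 85.2
grasp_force: 0.0
0 [[162.0, 291.0], [161.0, 325.0]]
30 [[163.0, 256.0], [162.0, 291.0]]
60 [[164.0, 219.0], [163.0, 256.0]]
-130 [[107.0, 413.0], [97.0, 379.0]]
-120 [[120.0, 411.0], [110.0, 378.0]]
-110 [[134.0, 409.0], [123.0, 376.0]]
[array([-0.214,  0.036, -1.019]), array([-0.02 , -0.112,  0.003])] [ 469.75489951 -144.18718661   65.65685425]
[array([-0.164,  0.028, -1.019]), array([-0.02 , -0.112,  0.003])] [ 479.62302789 -145.80584108   65.65685425]
```

View pics/c4.png

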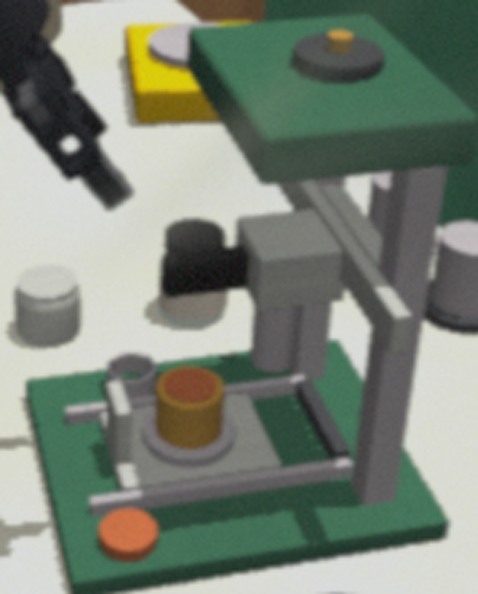

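The side view shows the paddle's lower front corner at (166,295). The prediction for one notch up is (162,291), so the head hangs at 30. The tab's top edge (107,383)–(122,413) puts its front face at about x = -121. Next I'll lean to 45°, shut the jaws and go down in front of the tab.

```bash
python3 -m inch '[-0.164,0.028,0,-0.02,-0.112,0,-1,-0.164,0.028,-0.15,-0.02,-0.112,0,-1,-0.164,0.028,-0.3,-0.02,-0.112,0,-1,-0.164,0.028,-0.5,-0.02,-0.112,0,-1,-0.164,0.028,-0.65,-0.02,-0.112,0,-1,-0.164,0.028,-0.65,-0.02,-0.112,0,-1,-0.164,0.028,-0.65,-0.02,-0.112,0,-1,-0.164,0.028,-0.65,-0.02,-0.112,0,-1]'
python3 - <<'E'
from h import *
p=np.load("p.npy");T=target(p[2],45,1); z=T.as_matrix()[:,2]
for x in(-150,-69): print([a.round(3) for a in delta(w(p,(x,0,52))[0]-8*z,T)])
kc=wristcam();im=manip.grab_frame("wrist");cv2.imwrite("pics/w5.png",im);print(wproj(w(p,[(-121,-20,82),(-121,20,82)]),kc).round())
E
```

```text
time: 5.87
tcp_pos: [480.4, -146.1, 141.7]
ee_rot: [0.077, 0.92, -0.032, 0.382]
ft_force: [-0.0, 0.6, 1.0]
gripper_width: 0.1
grasp_force: 0.0
[array([-0.004,  0.001, -0.42 ]), array([-0.   ,  0.002,  0.003])]
[array([ 0.396, -0.064, -0.42 ]), array([-0.   ,  0.002,  0.003])]
[[288. 194.]
 [352. 194.]]
```

View pics/w5.png

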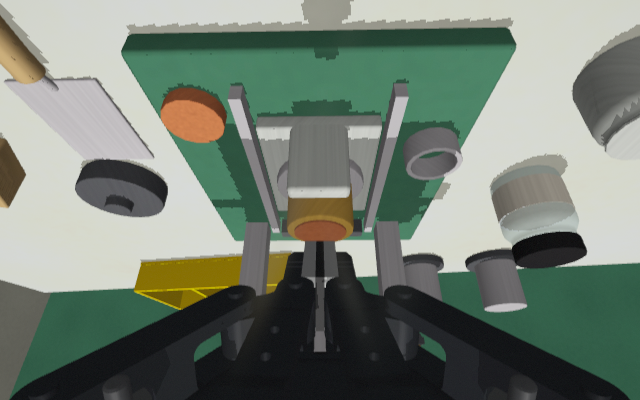

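The tab's top edge is at row 190, columns 289–350. That matches the prediction of (288–352, 194), and it is centred ahead of the fingers. I'll descend and push.

```bash
python3 -m inch '[-0.004,0.001,-0.15,0,0,0,-1,-0.004,0.001,-0.3,0,0,0,-1,-0.004,0.001,-0.42,0,0,0,-1,-0.004,0.001,-0.42,0,0,0,-1,0.06,-0.01,-0.42,0,0,0,-1,0.12,-0.02,-0.42,0,0,0,-1,0.17,-0.028,-0.42,0,0,0,-1,0.22,-0.036,-0.42,0,0,0,-1]'
python3 -m inch '[0.04,-0.006,0,0,0,0,-1,0.08,-0.013,0,0,0,0,-1,0.11,-0.018,0,0,0,0,-1,0.135,-0.022,0,0,0,0,-1,0.155,-0.025,0,0,0,0,-1,0.165,-0.027,0,0,0,0,-1]'
```

```text
time: 6.58
tcp_pos: [525.3, -153.4, 58.8]
ee_rot: [0.077, 0.92, -0.032, 0.383]
ft_force: [-3.2, 0.4, -1.3]
gripper_width: 0.0
grasp_force: 1.5
time: 7.08
tcp_pos: [557.5, -158.7, 57.1]
ee_rot: [0.077, 0.92, -0.032, 0.383]
ft_force: [-2.4, 0.7, 2.0]
gripper_width: 0.1
grasp_force: 1.1
```

Next I'll creep on in small steps until the force shows the stop.

```bash
python3 -m inch '[0.01,-0.002,0,0,0,0,-1,0.02,-0.003,0,0,0,0,-1,0.02,-0.003,0,0,0,0,-1]'
python3 -m inch '[0.01,-0.002,0,0,0,0,-1,0.02,-0.003,0,0,0,0,-1,0.02,-0.003,0,0,0,0,-1]'
```

```text
time: 7.33
tcp_pos: [560.8, -159.1, 56.2]
ee_rot: [0.077, 0.92, -0.032, 0.382]
ft_force: [-0.2, 0.8, 0.9]
gripper_width: 0.0
grasp_force: 0.0
time: 7.58
tcp_pos: [562.2, -159.2, 55.3]
ee_rot: [0.077, 0.921, -0.031, 0.38]
ft_force: [-60.5, 9.2, 36.7]
gripper_width: -0.3
grasp_force: 30.3
```

The force jumped to 60 N at the expected place, so the tray is at its stop. I'll back off along the same line, then retreat.

```bash
python3 -m inch '[-0.04,0.006,0,0,0,0,-1,-0.12,0.02,0,0,0,0,-1,-0.3,0.05,0,0,0,0,-1,-0.45,0.07,0.1,0,0,0,-1,-0.45,0.07,0.3,0,0,0,-1,-0.45,0.07,0.5,0,0,0,-1,-0.45,0.07,0.5,0,0,0,-1]'
python3 - <<'E'
from h import *
p=np.load("p.npy")
a=manip.grab_frame("side")[130:335,270:435];cv2.imwrite("pics/c6.png",cv2.resize(a,None,fx=2.9,fy=2.9,interpolation=cv2.INTER_CUBIC)[:600])
for x in(-71,-61): print(x,((proj("side",w(p,[(x,-20,82),(x,20,82)]))-[270,130])*2.9).round().tolist())
E
```

```text
time: 8.17
tcp_pos: [477.2, -147.4, 166.5]
ee_rot: [0.077, 0.918, -0.035, 0.389]
ft_force: [1.7, 0.3, 2.1]
gripper_width: 0.2
grasp_force: 0.0
-71 [[185.0, 403.0], [173.0, 370.0]]
-61 [[199.0, 401.0], [186.0, 368.0]]
```

View pics/c6.png

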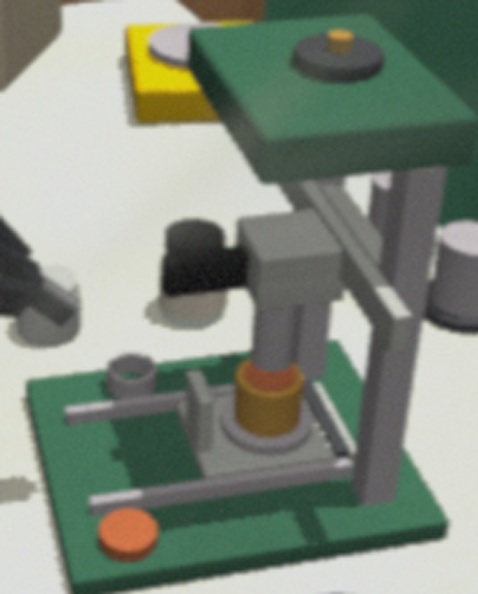

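The tab's top edge runs from about (187,374) to (198,405), which matches home. The cell sits under the foot, and the head is still one notch up with its lower paddle corner at (166,295).

```bash
python3 -m inch '[0,0,0,0,0,0,-1,0,0,0,0,0,0,-1,0,0,0,0,0,0,-1]' && python3 -c "
from bench import manip
print(manip.job_done())"
```

```text
time: 8.47
tcp_pos: [474.1, -145.2, 154.2]
ee_rot: [0.078, 0.921, -0.031, 0.381]
ft_force: [0.5, -1.4, -0.4]
gripper_width: 0.4
grasp_force: 0.0
the job is handed in; nothing more can be done
None
```

The job is handed in at about 8.5 s on the robot's clock: the last pictures show the head hanging one notch up and the tray home against its stop, with the arm clear of everything, but the hand-in gave no verdict back.

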